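Key a pulley onto a shaft

ROBOT

A 6-joint arm with a two-finger parallel gripper is mounted at the origin on the work surface. World frame = base frame: x ahead of the robot, y to its left, z up, the work surface at z = 0. Lengths are in mm, angles in rad, forces in N, time in s.
With the tool pointing down it reaches from about 275 to 750 mm from the base axis. Payload 10.2 kg.
Tool frame: the origin (TCP) lies midway between the tips of the shut fingers; the grasp point (between the pads) lies 19 mm behind it (ctrl.tcp_to_grasp is the z of the grasp point in the tool frame, in mm); z points along the fingers, y is the direction in which the jaws open and shut (so a half turn about z gives the same grasp; the last joint's range is limited). The gripper opens to 85 mm and grips with 20 to 120 N. Pads are 22 mm wide; open, the fingers measure 114 mm over their backs; the gripper's body (76 mm by 85 mm) begins 54 mm behind the grasp point. The pads swing forward as they close: fully open they stand 13 mm farther back than shut.
Start: joints at [0.978, 0.313, 1.498, -0, 1.331, -0.223], TCP at [189.763, 489.511, 231.294] pointing down, gripper open.
Joint ranges: [-2.94, 2.94], [-0.97, 2.17], [0.19, 2.56], [-1.23, 4.37], [0.02, 3.11], [-2.88, 2.88]. Speed limits (rad/s): [2.39, 2.39, 3.01, 3.14, 3.14, 3.14].

INTERFACE

Orientations are given as a unit quaternion [w, x, y, z].
In Python, from rig import sensors, capture, order, ctrl gives the robot as it stands. The module is installed in compiled form; this text tells all that it offers.
- The arm moves only by the tool play_rows, never from a script. Its argument "deltas" is a list of rows, each a list of 7 numbers: the shift along the world's x, y, z in units of 40 mm (1.0 is 40 mm), then the turn, a rotation vector about the world's x, y, z in units of 6 degrees (1.0 is 6 degrees), then the opening, from -1 (shut) to 1 (fully open). A call has 1 to 8 rows; each row shifts and turns the commanded pose from where the row before left it; what a row does not reach is not made up. A row lasts 1/12 s, in which the tool goes at most 41.7 mm and 7.16 degrees, less where a joint would pass 70% of its speed; a pose out of reach is approached as far as the arm can. A call is refused whole if a number of a shift passes 1 or a number of a turn 1, either way. A call with a gripper value outside its range is refused whole. The fingers move at their own pace and stop on an object; "squeeze" is the grip in N (left out, the last holds). Time passes only in rows, so rows that do not move let the fingers close. It gives the time, the measured TCP pose, the force and the opening at its end, in the units of the state.
- sensors.sense(): the state, without advancing time (a new reading comes with each control period).
- capture(name): name is "scene" or "top"; returns a dict with "pixels" (480x640x3 uint8, red, green, blue), "z_map" (480x640 float32, mm along the optical axis (not along the pixel's ray), 0 where there is no reading), "fx", "fy", "cx", "cy" (pixels), "k1" (the pictures are not rectified: a ray, as slopes to the right and down, at radius r is drawn at 1 + k1 r^2 times it, then the intrinsics apply), "eye" and "rotation" of the camera in the world. Camera axes: x right, y down, z forward; pixel columns grow to the right and rows downward; lengths in mm; the calibration is good to about 2 mm. A picture is of the moment at which its call begins.
- order.finish_job(): hands the job in, once; it reports no verdict.
The state is a dict: "time_s": time; "joints": joint angles; "dq": joint speeds; "tau": joint torques, N m; "eef_pos": TCP position; "ee_rot": TCP orientation; "force": force on the tool from outside, world axes, zero at the start; "wrist_torque": the same for the moment, N m; "grip_width": opening from 0.0 (shut) to 1.0 (fully open).
Only numpy, scipy, OpenCV 4.12 (cv2) and the standard library are available. Lean on these libraries where they do the work, as an engineer would, in place of code of your own. Each camera call takes 0.05 s, during which the arm holds its last target. There are 200 camera calls.

TASK

Take the plastic cap off the shaft that stands in the small vice and stand it on the bench, open end down. Then drop the square steel key (not the round dowel) fully down into the shaft's keyseat, and slide the pulley down over shaft and key, keyway aligned, until it sits flat on the shoulder: lower it all the way, do not let it fall. Leave the dowel, hammer, file and try square where they are.

Things in the scene. Friction and masses are not known exactly. Their poses are not given: they have to be found in the camera images.
- vice: Low green machine vice, fixed, with a steel shaft clamped upright. Origin: on the bench under the shaft axis; x along the vice, to the side the shaft's keyseat faces; z up. Base 230 x 110 mm (x -120 to +110), jaws 110 mm wide, 60 mm high; screw and handle reach x = -134 mm, 30 mm high. Between the jaws: the shaft's square shoulder, 64 x 64 mm, top 68 mm above the bench.
- shoulder (a point): Point on the shaft axis at the shoulder's flat top, 68 mm above the bench; the pulley's origin must come to rest here. Above it rises the round shaft, 30 mm diameter, to 124 mm above the bench (its top 4 mm taper to 25 mm diameter). Axes as the vice.
- keyseat (a point): Floor centre of the keyseat: 15 mm from the shaft axis to the vice's +x, 18 mm above the bench; the key's origin belongs here. Keyseat: a slot 14 mm wide (y) in the shaft's +x side, open above and to +x, back wall 6 mm from the axis; below the shoulder's top a closed pocket 18 mm (x) by 14 mm (y), 50 mm deep. Axes as the vice.
- cap: Grey plastic transport cap, an upside-down cup of 43 mm diameter, 64 mm high, wall 3 mm, 60 g, sitting loosely over the shaft on the shoulder at the start (its top 132 mm above the bench). Origin: centre of its open lower rim; z up.
- stand: Wooden stand block fixed to the bench, 130 (x) x 66 (y) x 45 mm high, with two rectangular holes 20 (x) x 16 (y) mm at x = -30 and x = +30 mm, floor 8 mm above the bench. The key stands loosely in one, the dowel in the other. Origin: centre of its underside.
- key: Square-edged steel key standing in the stand: 16 (x) x 12 (y) x 94 mm (z), 130 g, bevelled ends. Origin: centre of its foot, 8 mm above the bench; a half turn makes no difference. In the keyseat its x lies along the vice's x and its top is 12 mm below the shaft's top; held by its top 24 mm above the shaft, its foot already stands 12 mm down in the pocket, and it can be let go to drop home.
- pulley: Aluminium belt pulley lying flat, boss up, 450 g. Rim 110 mm diameter, 20 mm high; boss to 52 mm height, 60 mm long (x), with two flats facing +y and -y, 46 mm apart, 38 mm long: grip there. Through bore 32.4 mm diameter, keyway 15 mm wide on its +x side, to 25.5 mm from the axis. Origin: bore centre at the underside; x to the keyway. It goes on with x along the vice's +x.
- dowel: Bystander: round steel dowel, 14 mm diameter, 80 mm long, standing in the other hole of the stand. Origin: centre of its foot.
- hammer: Bystander: hammer, 260 mm long, lying on the bench along its x, no part farther than 150 mm from its origin along x.
- file: Bystander: flat file with black handle, 270 mm long, lying on the bench along its x, 22 mm high at the handle; x from -125 mm (handle) to 145 mm.
- square: Bystander: steel try square lying on the bench, stock 80 mm along x from the origin, blade 130 mm along y, 16 mm high.
There are look-alikes about, which are no part of the job. Of the things shaped like the pulley, the aluminium one is meant.

How it is judged:
By the outcome, as a careful person would: the job done as asked, in the order asked, and still so for the second after the job is handed in, with the robot touching nothing.
It also fails if it takes over 67 s, if anything falls off the work surface, if the arm or the gripper's body presses on something with over 40 N, if the wrist force passes 120 N, or if a joint passes its speed limit or range.

## Working session

There is one attempt and no reset: what is moved stays moved. The work goes in short steps, Python scripts to look and compute and a tool call to move; the robot and the scene stay as the last step left them, time stands still between calls to the robot, and variables do not carry over. Pictures are saved under pics/ and viewed, about 8 in all and at most 12, crops included, and the job is handed in when it is done.

Besides the shell and the picture viewer there is one more tool, called after "Call:" as name(argument=value, ...), one argument or row to a line, values as JSON. play_rows: Moves the arm, as the interface text tells. Its arguments: {"type":"object","properties":{"deltas":{"type":"array","items":{"type":"array","items":{"type":"number"}}},"squeeze":{"type":"number"}},"required":["deltas"]}

```bash
mkdir -p pics
cat > h.py <<'E'
import numpy as np, cv2
from rig import sensors, capture, order, ctrl
def save(c,name,box=None,scale=1):
    im=c["pixels"][:,:,::-1]
    if box: im=im[box[1]:box[3],box[0]:box[2]]
    im=cv2.resize(im,None,fx=scale,fy=scale,interpolation=cv2.INTER_CUBIC)
    cv2.imwrite("pics/"+name+".png",im)
def slopes(c,u,v):
    x=(np.asarray(u,float)-c["cx"])/c["fx"]; y=(np.asarray(v,float)-c["cy"])/c["fy"]
    a,b=x.copy(),y.copy()
    for _ in range(10):
        f=1+c["k1"]*(a*a+b*b); a,b=x/f,y/f
    return a,b
def cloud(c):
    v,u=np.mgrid[0:480,0:640]
    a,b=slopes(c,u,v); z=c["z_map"]
    P=np.stack([a*z,b*z,z],-1)@np.array(c["rotation"]).T+np.array(c["eye"])
    P[z==0]=np.nan
    return P
def ray(c,u,v,h):
    a,b=slopes(c,u,v); d=np.stack([a,b,np.ones_like(a)],-1)@np.array(c["rotation"]).T
    e=np.array(c["eye"]); return e+d*((h-e[2])/d[...,2])[...,None]
E
python3 - <<'E'
from h import *
for n in("scene","top"):
    c=capture(n); save(c,n+"0"); print(n,c["eye"],np.round(c["rotation"],3).tolist(),c["fx"],c["k1"])
    np.save(n+"0.npy",cloud(c)); 
print(sensors.sense(),ctrl.tcp_to_grasp)
E
```

```text
scene [1170.90972031 -766.5522229  1070.27993524] [-0.356, 0.882, 0.284, -0.121] 572.8802181922064 -0.049293237595969236Traceback (most recent call last):
  File "<stdin>", line 4, in <module>
  File "h.py", line 17, in cloud
    P=np.stack([a*z,b*z,z],-1)@np.array(c["rotation"]).T+np.array(c["eye"])
      ~~~~~~~~~~~~~~~~~~~~~~~~^~~~~~~~~~~~~~~~~~~~~~~~~~
ValueError: matmul: Input operand 1 has a mismatch in its core dimension 0, with gufunc signature (n?,k),(k,m?)->(n?,m?) (size 4 is different from 3)
```

View pics/scene0.png

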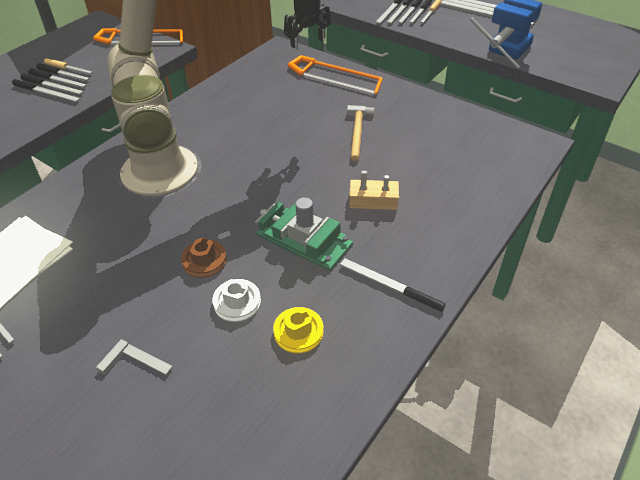

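The scene view shows the vice with the cap at (304,212), the stand at (374,195), the aluminium pulley at (236,298) between brown and yellow look-alikes, the file at (390,285) and the square at (130,358). The rotation comes as a quaternion, so I'll fix that.

```bash
sed -i 's/np.array(c\["rotation"\])/rot(c)/' h.py
cat >> h.py <<'E'
from scipy.spatial.transform import Rotation as R
def rot(c):
    q=c["rotation"]; return R.from_quat([q[1],q[2],q[3],q[0]]).as_matrix()
E
python3 - <<'E'
from h import *
for n in("scene","top"):
    c=capture(n); save(c,n+"1"); print(n,c["eye"],np.round(rot(c),2).tolist(),c["fx"],c["k1"])
    P=cloud(c); np.save(n+"P.npy",P); np.save(n+"I.npy",c["pixels"])
    if n=="scene":
        for u,v in[(304,202),(374,195),(236,298),(300,330)]: print(u,v,P[v,u])
print(sensors.sense(),ctrl.tcp_to_grasp)
E
```

```text
scene [1170.90972031 -766.5522229  1070.27993524] [[0.81, 0.41, -0.42], [0.59, -0.59, 0.56], [-0.01, -0.7, -0.72]] 572.8802181922064 -0.049293237595969236
304 202 [526.64165164  21.63796901 132.55536017]
374 195 [601.59729994 226.04411117  43.75161088]
236 298 [ 537.92209803 -249.84467301   50.65840897]
300 330 [ 703.1406154  -229.55300665   41.190253  ]
top [ 513.26373588    2.49789062 1559.74736224] [[0.01, -1.0, 0.06], [-1.0, -0.01, -0.02], [0.02, -0.06, -1.0]] 582.9139001419189 -0.19133069567329222
{'time_s': 0.15, 'joints': array([ 9.77554487e-01,  3.13294167e-01,  1.49824326e+00, -2.12158530e-05,
        1.33098067e+00, -2.23390327e-01]), 'dq': array([-0.00079906, -0.00273602, -0.00107633, -0.00038861, -0.00093132,
       -0.00059231]), 'tau': array([ 1.88306636e-03, -4.12370682e+01, -2.59798247e+01, -1.46618027e-04,
        3.19060156e-03,  2.84253542e-05]), 'eef_pos': array([189.68129931, 489.3386768 , 230.88777837]), 'ee_rot': array([-1.74274220e-04,  1.83871056e-01,  9.82950264e-01, -4.28772870e-04]), 'force': array([-0.03091434,  0.16856612,  0.7635845 ]), 'wrist_torque': array([-0.02043481,  0.00510395, -0.04764071]), 'grip_width': 1.0011663623206692} -18.700000000000003
```

View pics/top1.png

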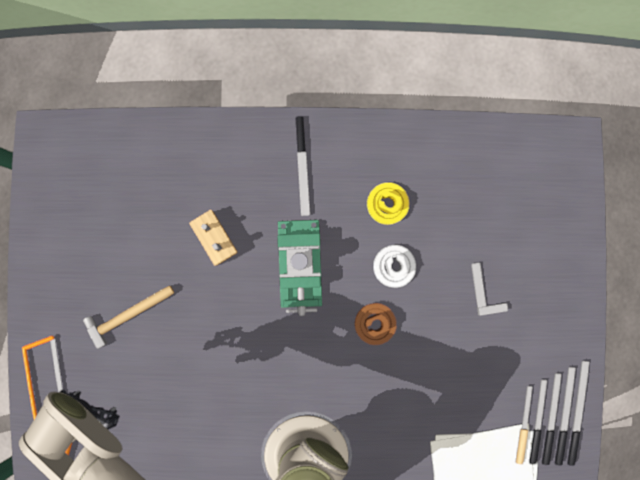

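The top view shows the vice at (300,262) with its screw toward the robot (so its +x is roughly world +x), the stand at (213,237) with two pins, and the aluminium pulley at (396,266) with its keyway seemingly to lower-left. Next I'll measure them.

```bash
cat > m.py <<'E'
from h import *
# combine clouds
d={n:(np.load(n+"P.npy"),np.load(n+"I.npy")) for n in("scene","top")}
def sel(n,box,zr,f=None):
    P,I=d[n]; X,Y,Z=P[...,0],P[...,1],P[...,2]
    m=(X>box[0])&(X<box[1])&(Y>box[2])&(Y<box[3])&(Z>zr[0])&(Z<zr[1])
    if f is not None: m&=f(cv2.cvtColor(I,cv2.COLOR_RGB2HSV).astype(int))
    return P[m]
def rect(p):
    r=cv2.minAreaRect(p[:,:2].astype(np.float32)); return np.round(r[0],1),np.round(r[1],1),round(r[2],1)
green=lambda h:(h[...,0]>60)&(h[...,0]<95)&(h[...,1]>90)
wood=lambda h:(h[...,0]>10)&(h[...,0]<28)&(h[...,1]>70)
for n in d:
    p=sel(n,(430,600,-50,80),(124,140)); print(n,"captop",len(p),p.mean(0),rect(p))
    p=sel(n,(350,700,-100,130),(5,75),green); print("vice",len(p),rect(p),p[:,2].max())
    p=sel(n,(350,700,-100,130),(52,75),green); print("jaws",len(p),rect(p),p[:,2].mean())
    p=sel(n,(430,620,-50,90),(63,72)); print("shoulder",len(p),rect(p))
    p=sel(n,(450,720,130,330),(40,50),wood); print("stand",len(p),rect(p),p[:,2].mean())
    p=sel(n,(450,720,130,330),(60,120)); 
    print("pins",len(p))
    if len(p):
        ok,l,ce=cv2.kmeans(p[:,:2].astype(np.float32),2,None,(3,50,.1),5,2)[0:3]
        for k in 0,1:
            q=p[l.ravel()==k]; print("  ",len(q),q[:,2].max(),np.median(q,0), q[q[:,2]>q[:,2].max()-4].mean(0))
    p=sel(n,(420,620,-330,-150),(15,26)); print("pulley rim",len(p),rect(p),cv2.minEnclosingCircle(p[:,:2].astype(np.float32)))
    p=sel(n,(420,620,-330,-150),(46,58)); print("boss",len(p),rect(p),p[:,2].mean())
E
python3 m.py
python3 - <<'E'
import cv2,numpy as np
a=cv2.imread("pics/top1.png")
k=dict(fx=6,fy=6,interpolation=cv2.INTER_CUBIC)
o=np.hstack([cv2.resize(a[205:270,185:245],None,**k),cv2.resize(a[235:300,365:430],None,**k)])
cv2.imwrite("pics/crop1.png",o)
E
```

```text
scene captop 197 [530.01211912  17.32585177 130.94991817] (array([527.8,  19.8]), array([38.8, 44.7]), 36.7)
vice 1154 (array([523.1,  20.8]), array([228.6, 110.7]), 2.3) 66.35809167317223
jaws 617 (array([528.4,  18.7]), array([139.5, 109.8]), 4.4) 59.703461158355566
shoulder 327 (array([532.3,  13.1]), array([132. ,  91.2]), 5.0)
stand 696 (array([588.3, 248.1]), array([130.5,  73. ]), 32.9) 44.5684996985544
pins 136
   82 104.67277264486302 [564.05077559 228.84991702  84.62144365] [564.55914408 228.82191136 102.2426143 ]
   54 92.44462520160289 [615.25578858 262.14454721  77.54587755] [613.72229008 262.27238537  89.77930034]
pulley rim 701 (array([ 507.3, -217.1]), array([109.4, 147.4]), 32.1) ((492.2513427734375, -226.3225555419922), 82.31454467773438)
boss 286 (array([ 517.2, -232.3]), array([59.5, 50.1]), 16.6) 51.13193083091546
top captop 230 [525.22867625  21.16704142 131.15604544] (array([525.4,  20.5]), array([39.3, 39.3]), 0.5)
vice 2208 (array([520.8,  20.4]), array([226.6, 107. ]), 2.7) 67.92463806351589
jaws 868 (array([526.9,  20.5]), array([140.2, 106.7]), 2.7) 59.42222631884332
shoulder 474 (array([527.3,  23.5]), array([135.9, 102.8]), 1.0)
stand 964 (array([585.7, 248.2]), array([131.5,  67.8]), 31.7) 44.516487280379884
pins 82
   33 92.12441734143613 [610.48475921 263.13376739  86.17462606] [612.30170679 263.48012211  90.23208636]
   49 111.7175214702313 [559.20647516 230.03223127  99.28526356] [560.87014593 233.13586241 111.71752147]
pulley rim 586 (array([ 515.4, -231.2]), array([107.2, 107.8]), 29.5) ((514.022216796875, -231.6488037109375), 55.224273681640625)
boss 208 (array([ 514., -232.]), array([57.6, 45.9]), 16.5) 51.652548144272785
```

View pics/crop1.png

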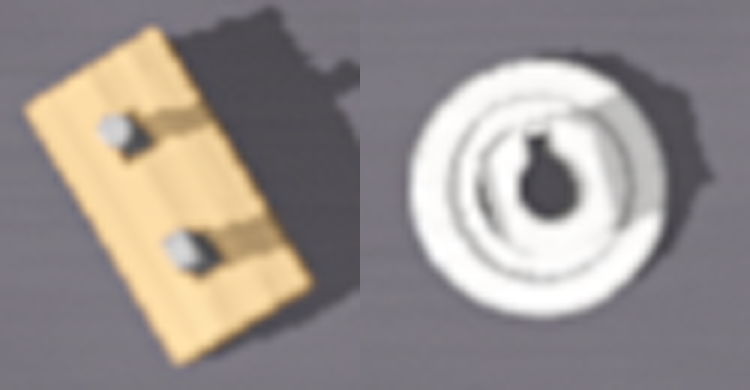

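Measurements agree with the given sizes:

| Item | Position (mm) | Yaw |
|---|---|---|
| Vice / cap | (526, 20.5) | 2.5° |
| Stand | (587, 248) | 32° |
| Key (pin with top at 102) | about (562, 231) | 32° |
| Pulley | (514.5, -232) | 16.5°, keyway to +x |

I'll move above the cap now.

Call:
play_rows(
  deltas=[
    [0.525,-0.73,0,0,0,0.25,1],
    [0.525,-0.73,0,0,0,0.25,1],
    [0.525,-0.73,0,0,0,0.25,1],
    [0.525,-0.73,0,0,0,0.25,1],
    [0.525,-0.73,0,0,0,0.25,1],
    [0.525,-0.73,0,0,0,0.25,1],
    [0.525,-0.73,0,0,0,0.25,1],
    [0.525,-0.73,0,0,0,0.25,1],
  ],
  squeeze=30,
)

```text
time_s: 0.82
eef_pos: [358.3, 254.3, 231.3]
ee_rot: [-0.0, 0.079, 0.997, 0.0]
force: [-0.1, 0.3, 0.0]
grip_width: 0.999
```

Call:
play_rows(
  deltas=[
    [0.525,-0.73,0,0,0,0.25,1],
    [0.525,-0.73,0,0,0,0.25,1],
    [0.525,-0.73,0,0,0,0.25,1],
    [0.525,-0.73,0,0,0,0.25,1],
    [0.525,-0.73,0,0,0,0.25,1],
    [0.525,-0.73,0,0,0,0.25,1],
    [0.525,-0.73,0,0,0,0.25,1],
    [0.525,-0.73,0,0,0,0.25,1],
  ],
)

```text
time_s: 1.48
eef_pos: [526.4, 20.6, 231.1]
ee_rot: [-0.0, -0.025, 1.0, 0.0]
force: [0.8, 0.7, 1.0]
grip_width: 0.999
```

Call:
play_rows(
  deltas=[
    [0,0,0,0,0,0,1],
    [0,0,0,0,0,0,1],
  ],
)

```text
time_s: 1.65
eef_pos: [526.1, 21.1, 230.5]
ee_rot: [-0.001, -0.023, 1.0, 0.0]
force: [0.2, 0.3, 0.1]
grip_width: 1.0
```

Call:
play_rows(
  deltas=[
    [0,0,-0.7,0,0,0,1],
    [0,0,-0.7,0,0,0,1],
    [0,0,-0.7,0,0,0,1],
    [0,0,-0.6,0,0,0,1],
    [0,0,-0.5,0,0,0,1],
    [0,0,-0.2,0,0,0,1],
  ],
)

```text
time_s: 2.15
eef_pos: [523.9, 23.6, 92.9]
ee_rot: [-0.002, -0.025, 1.0, 0.001]
force: [-0.9, -0.3, 0.4]
grip_width: 1.003
```

Call:
play_rows(
  deltas=[
    [0,0,0,0,0,0,-0.3],
    [0,0,0,0,0,0,-0.3],
    [0,0,0,0,0,0,-0.3],
    [0,0,0,0,0,0,-0.3],
    [0,0,0,0,0,0,-0.3],
    [0,0,0,0,0,0,-0.3],
    [0,0,0,0,0,0,-0.3],
  ],
)

```text
time_s: 2.73
eef_pos: [526.5, 22.4, 96.9]
ee_rot: [0.001, -0.025, 1.0, -0.0]
force: [-1.3, 0.9, 6.8]
grip_width: 0.495
```

Call:
play_rows(
  deltas=[
    [0,0,0.15,0,0,0,-0.3],
    [0,0,0.25,0,0,0,-0.3],
    [0,0,0.3,0,0,0,-0.3],
    [0,0,0.3,0,0,0,-0.3],
    [0,0,0.3,0,0,0,-0.3],
    [0,0,0.3,0,0,0,-0.3],
    [0,0,0.25,0,0,0,-0.3],
    [0,0,0.15,0,0,0,-0.3],
  ],
)

```text
time_s: 3.4
eef_pos: [526.1, 22.2, 177.2]
ee_rot: [0.001, -0.025, 1.0, -0.0]
force: [0.7, 0.1, -0.6]
grip_width: 0.497
```

Call:
play_rows(
  deltas=[
    [-0.2,0.2,0,0,0,0,-0.3],
    [-0.4,0.4,0,0,0,0,-0.3],
    [-0.5,0.5,0,0,0,0,-0.3],
    [-0.5,0.5,0,0,0,0,-0.3],
    [-0.5,0.5,0,0,0,0,-0.3],
    [-0.5,0.5,0,0,0,0,-0.3],
    [-0.4,0.4,0,0,0,0,-0.3],
    [-0.2,0.2,0,0,0,0,-0.3],
  ],
)

```text
time_s: 4.07
eef_pos: [395.2, 151.9, 174.9]
ee_rot: [-0.001, -0.025, 1.0, 0.0]
force: [1.2, 0.2, -0.8]
grip_width: 0.496
```

Call:
play_rows(
  deltas=[
    [0,0,-0.2,0,0,0,-0.3],
    [0,0,-0.5,0,0,0,-0.3],
    [0,0,-0.7,0,0,0,-0.3],
    [0,0,-0.7,0,0,0,-0.3],
    [0,0,-0.6,0,0,0,-0.3],
    [0,0,-0.4,0,0,0,-0.3],
    [0,0,-0.2,0,0,0,-0.3],
    [0,0,0,0,0,0,-0.3],
  ],
)

```text
time_s: 4.73
eef_pos: [397.2, 149.7, 41.6]
ee_rot: [-0.002, -0.024, 1.0, -0.0]
force: [-0.6, -0.1, -0.0]
grip_width: 0.491
```

Run:
```python
from h import *
c=capture("scene"); save(c,"s2",(200,120,440,300),3); P=cloud(c)
s=sensors.sense(); print(s["eef_pos"],s["force"],s["grip_width"])
```

```text
[397.85014112 149.91883627  42.84060316] [ 0.19447048 -0.06316705  0.10781681] 0.4925899109040166
```

View pics/s2.png

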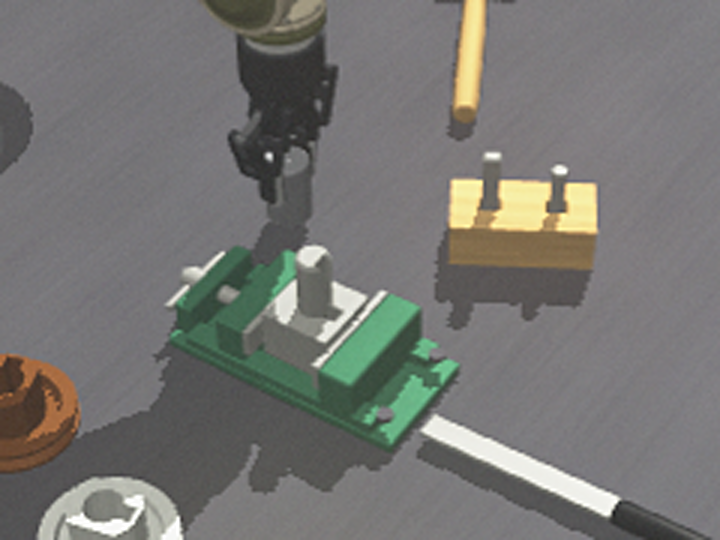

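The picture shows the cap held upright near the bench at crop (292,185), the bare shaft at (315,275) and the key as the taller, left pin at (490,180). I'll lower gently until it touches.

Call:
play_rows(
  deltas=[
    [0,0,-0.1,0,0,0,-0.3],
    [0,0,-0.1,0,0,0,-0.3],
    [0,0,-0.05,0,0,0,-0.3],
    [0,0,-0.05,0,0,0,-0.3],
    [0,0,0,0,0,0,-0.3],
  ],
)

```text
time_s: 5.2
eef_pos: [397.7, 150.3, 31.2]
ee_rot: [-0.0, -0.025, 1.0, -0.0]
force: [-0.9, 0.8, -1.8]
grip_width: 0.492
```

Call:
play_rows(
  deltas=[
    [0,0,-0.03,0,0,0,-0.3],
    [0,0,-0.03,0,0,0,-0.3],
    [0,0,0,0,0,0,-0.3],
  ],
)

```text
time_s: 5.45
eef_pos: [397.9, 150.3, 29.0]
ee_rot: [0.0, -0.025, 1.0, 0.0]
force: [0.5, -0.9, -0.6]
grip_width: 0.496
```

Call:
play_rows(
  deltas=[
    [0,0,-0.02,0,0,0,-0.3],
    [0,0,-0.02,0,0,0,-0.3],
    [0,0,0,0,0,0,-0.3],
  ],
)

```text
time_s: 5.7
eef_pos: [398.0, 150.4, 28.7]
ee_rot: [0.0, -0.025, 1.0, -0.0]
force: [-8.1, -1.4, 24.9]
grip_width: 0.495
```

Call:
play_rows(
  deltas=[
    [0,0,-0.02,0,0,0,-0.3],
    [0,0,0,0,0,0,-0.3],
    [0,0,0,0,0,0,-0.3],
  ],
)

```text
time_s: 5.95
eef_pos: [398.2, 150.4, 28.5]
ee_rot: [0.001, -0.025, 1.0, -0.0]
force: [-10.1, -1.8, 34.2]
grip_width: 0.49
```

Call:
play_rows(
  deltas=[
    [0,0,0.03,0,0,0,-0.3],
    [0,0,0,0,0,0,0.3],
    [0,0,0,0,0,0,1],
    [0,0,0,0,0,0,1],
    [0,0,0,0,0,0,1],
    [0,0,0,0,0,0,1],
  ],
)

```text
time_s: 6.45
eef_pos: [397.7, 150.3, 27.5]
ee_rot: [-0.0, -0.024, 1.0, -0.0]
force: [-0.8, -0.8, -1.0]
grip_width: 1.001
```

Call:
play_rows(
  deltas=[
    [0,0,0.2,0,0,0,1],
    [0,0,0.5,0,0,0,1],
    [0,0,0.8,0,0,0,1],
    [0,0,0.8,0,0,0,1],
    [0,0,0.8,0,0,0,1],
    [0,0,0.5,0,0,0,1],
    [0,0,0.2,0,0,0,1],
  ],
)

```text
time_s: 7.03
eef_pos: [398.7, 150.4, 183.0]
ee_rot: [0.003, -0.025, 1.0, 0.0]
force: [0.1, -0.2, 0.3]
grip_width: 1.004
```

```bash
python3 - <<'E'
from h import *
for n in("scene","top"):
    c=capture(n); P=cloud(c); I=c["pixels"]; np.save(n+"P.npy",P); np.save(n+"I.npy",I)
    X,Y,Z=P[...,0],P[...,1],P[...,2]
    m=(abs(X-398)<50)&(abs(Y-150)<50)&(Z>5)&(Z<90); p=P[m]; print(n,"cap",len(p),p[:,2].max() if len(p) else 0,p[p[:,2]>p[:,2].max()-6].mean(0) if len(p) else 0)
    m=(abs(X-526)<30)&(abs(Y-20)<30)&(Z>119)&(Z<130); p=P[m]; print("shaft top",len(p),p.mean(0))
    vv,uu=np.where(m); print("px",uu.mean(),vv.mean(), ray(c,uu.mean(),vv.mean(),124))
s=sensors.sense(); print(s["eef_pos"],s["force"])
E
python3 m.py | grep -A2 pins
```

```text
scene cap 370 68.33420321761696 [400.70619667 147.51912506  64.57418495]
shaft top 71 [527.09066211  18.71124463 123.39962765]
px 303.5492957746479 205.53521126760563 [527.51136801  18.18836063 124.        ]
top cap 29 10.72604945310195 [424.87170179 148.09358729   6.73560958]
shaft top 79 [522.68123461  21.19037099 123.09867914]
px 298.746835443038 262.1012658227848 [522.67596116  21.17708485 124.        ]
[398.10524127 150.35628016 180.56302665] [ 0.04484412 -0.01097372 -0.45158614]
pins 136
   85 103.57992945544186 [564.3365741  228.64406464  84.82442822] [563.15150625 229.70713023 101.84663844]
   51 91.48392726733323 [614.78240586 260.89851839  79.58191171] [613.5306451  260.5271298   88.92786107]
--
pins 80
   47 106.17057829653118 [559.89569509 230.45934797  97.5069047 ] [561.3743205  232.78063907 104.45917007]
   33 92.60007576313524 [611.05618506 262.57872156  85.64411845] [612.07296754 263.57452606  90.4780603 ]
```

Call:
play_rows(
  deltas=[
    [0.25,0.13,0,0,0,0.4,1],
    [0.5,0.25,0,0,0,0.7,1],
    [0.7,0.35,0,0,0,0.7,1],
    [0.7,0.35,0,0,0,0.7,1],
    [0.7,0.35,0,0,0,0.7,1],
    [0.6,0.3,0,0,0,0.7,1],
    [0.4,0.19,0,0,0,0.7,1],
    [0.25,0.1,0,0,0,0.4,1],
  ],
)

```text
time_s: 7.8
eef_pos: [562.4, 231.7, 176.7]
ee_rot: [-0.002, -0.284, 0.959, 0.0]
force: [-0.3, -0.2, -0.1]
grip_width: 1.002
```

Call:
play_rows(
  deltas=[
    [0,0,-0.5,0,0,0,1],
    [0,0,-0.6,0,0,0,1],
    [0,0,-0.6,0,0,0,1],
    [0,0,-0.5,0,0,0,1],
    [0,0,-0.34,0,0,0,1],
    [0,0,0,0,0,0,1],
    [0,0,0,0,0,0,1],
  ],
)

```text
time_s: 8.38
eef_pos: [560.9, 230.9, 76.4]
ee_rot: [-0.002, -0.282, 0.959, 0.0]
force: [0.1, 1.4, 0.8]
grip_width: 0.999
```

Call:
play_rows(
  deltas=[
    [0,0,0,0,0,0,-0.5],
    [0,0,0,0,0,0,-0.5],
    [0,0,0,0,0,0,-0.8],
    [0,0,0,0,0,0,-1],
    [0,0,0,0,0,0,-1],
    [0,0,0,0,0,0,-1],
    [0,0,0,0,0,0,-1],
    [0,0,0,0,0,0,-1],
  ],
  squeeze=50,
)

```text
time_s: 9.05
eef_pos: [561.7, 231.4, 78.4]
ee_rot: [0.0, -0.282, 0.959, 0.0]
force: [-0.5, 1.5, 3.1]
grip_width: 0.125
```

Run:
```python
from h import *
c=capture("scene"); save(c,"s3",(320,120,440,220),6)
s=sensors.sense(); print(s["eef_pos"],s["ee_rot"],s["force"],s["wrist_torque"],s["grip_width"])
```

```text
[561.75503999 231.37082685  78.41730992] [ 1.72659177e-04 -2.82487346e-01  9.59270997e-01  1.57415029e-04] [-1.61561386  1.08023454  4.19365728] [ 0.30228289  0.29651977 -0.05343547] 0.12662502334237943
```

View pics/s3.png

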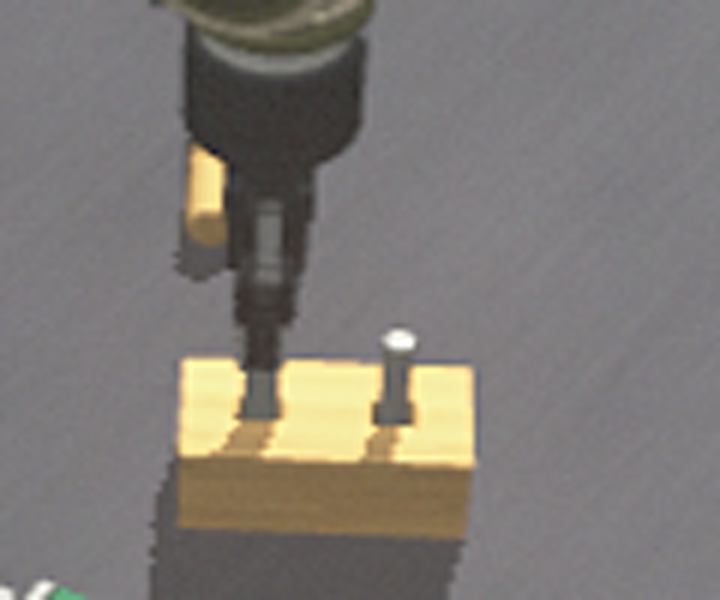

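The crop shows the fingers on the taller pin (the key) at (262,350), with the dowel untouched at (400,340). Opening is 0.125 ≈ 12 mm. Lifting and carrying it over the keyseat.

Call:
play_rows(
  deltas=[
    [0,0,0.15,0,0,0,-1],
    [0,0,0.4,0,0,0,-1],
    [0,0,0.6,0,0,0,-1],
    [0,0,0.7,0,0,0,-1],
    [0,0,0.6,0,0,0,-1],
    [0,0,0.5,0,0,0,-1],
    [0,0,0.3,0,0,0,-1],
    [0,0,0.15,0,0,0,-1],
  ],
)

```text
time_s: 9.77
eef_pos: [562.3, 231.0, 216.2]
ee_rot: [0.001, -0.282, 0.959, -0.0]
force: [-0.5, -0.4, -1.4]
grip_width: 0.124
```

Call:
play_rows(
  deltas=[
    [0,-0.2,0,0,0,-0.3,-1],
    [0,-0.4,0,0,0,-0.5,-1],
    [-0.05,-0.6,0,0,0,-0.6,-1],
    [-0.05,-0.7,0,0,0,-0.6,-1],
    [-0.1,-0.7,0,0,0,-0.6,-1],
    [-0.1,-0.7,0,0,0,-0.6,-1],
    [-0.1,-0.7,0,0,0,-0.6,-1],
    [-0.1,-0.6,0,0,0,-0.6,-1],
  ],
)

```text
time_s: 10.43
eef_pos: [540.8, 44.9, 212.8]
ee_rot: [-0.001, -0.053, 0.999, -0.0]
force: [0.3, 0.1, -1.4]
grip_width: 0.126
```

Call:
play_rows(
  deltas=[
    [0,-0.4,0,0,0,-0.4,-1],
    [0,-0.25,0,0,0,-0.2,-1],
    [0,0,0,0,0,0,-1],
    [0,0,0,0,0,0,-1],
    [0,0,0,0,0,0,-1],
  ],
)

```text
time_s: 10.85
eef_pos: [541.6, 21.9, 213.7]
ee_rot: [-0.0, -0.025, 1.0, 0.0]
force: [0.3, 1.0, -0.4]
grip_width: 0.127
```

Run:
```python
from h import *
c=capture("scene"); save(c,"s4",(250,130,370,230),6); np.save("s4P.npy",cloud(c))
c=capture("top"); save(c,"t4",(260,220,340,300),6)
s=sensors.sense(); print(s["eef_pos"],s["ee_rot"],s["force"],s["wrist_torque"],s["grip_width"])
```

```text
[541.72208173  22.03798721 213.89792743] [-1.50497112e-04 -2.53346777e-02  9.99679010e-01  9.41859487e-05] [-0.68335577 -0.80589376 -1.56329288] [0.0213733  0.00214176 0.02979238] 0.12641552507184217
```

View pics/s4.png

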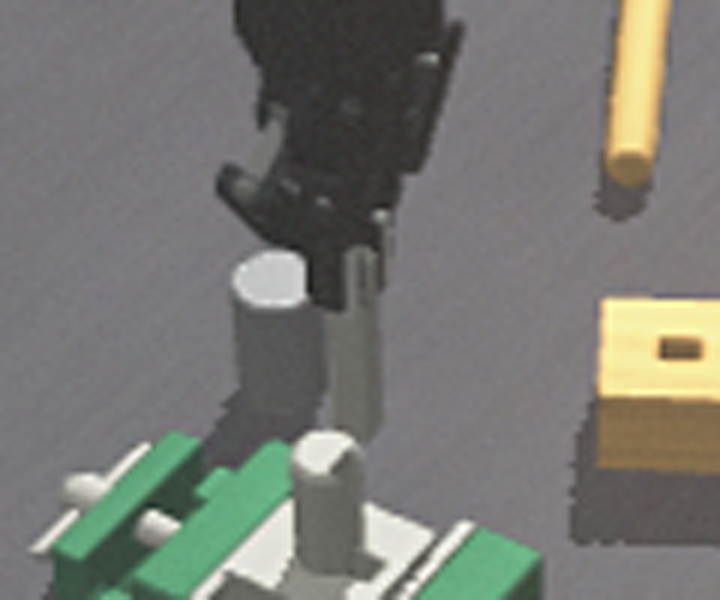

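```bash
cat > fit.py <<'E'
from h import *
import sys
from scipy.optimize import least_squares
def proj(c,P):
    q=(np.asarray(P,float)-np.array(c["eye"]))@rot(c); a,b=q[...,0]/q[...,2],q[...,1]/q[...,2]
    f=1+c["k1"]*(a*a+b*b); return a*f*c["fx"]+c["cx"],b*f*c["fy"]+c["cy"]
def edges(g,lo,hi,mid):
    d=np.diff(g.astype(float)); 
    def sub(a,b):
        k=a+np.argmax(abs(d[a:b])); y=abs(d[k-1:k+2]); o=(y[0]-y[2])/(2*(y[0]-2*y[1]+y[2])+1e-9); return k+.5+o
    return sub(lo,mid),sub(mid,hi)
E
python3 - <<'E'
from fit import *
s=sensors.sense(); t=s["eef_pos"]
c=capture("scene"); P=cloud(c); X,Y,Z=P[...,0],P[...,1],P[...,2]
S=np.array([526.5,20.5]); K=t[:2]
for nm,A,r,zs in(("shaft",S,15,(80,118)),("key",K,10,(148,180))):
    m=(np.hypot(X-A[0],Y-A[1])<r+8)&(Z>zs[0])&(Z<zs[1]); v,u=np.where(m)
    rows=[]
    for row in np.unique(v):
        q=u[v==row]; 
        if len(q)>4: rows.append((row,q.min(),q.max(),(q.min()+q.max())/2))
    rows=np.array(rows)
    pr=[]
    for r_ in rows:
        zz=np.linspace(70,220,600); pu,pv=proj(c,np.c_[np.full(600,A[0]),np.full(600,A[1]),zz]); pr.append(np.interp(-r_[0],-pv,pu))
    du=rows[:,3]-pr; print(nm,len(rows),"width",np.median(rows[:,2]-rows[:,1]+1),"du px med/std",np.median(du),du.std())
    p=P[m]
    e=np.array(c["eye"]); d=A-e[:2]; d/=np.linalg.norm(d); per=np.array([d[1],-d[0]])
    if nm=="shaft":
        f=lambda w:np.hypot(p[:,0]-w[0],p[:,1]-w[1])-15
        w=least_squares(f,A,loss="soft_l1").x; print("circle fit",w, "off along view",(w-A)@d,"perp",(w-A)@per,d,per)
    else:
        th=2*np.arctan2(s["ee_rot"][2],s["ee_rot"][1])-np.pi/2-np.pi/2; R2=np.array([[np.cos(th),np.sin(th)],[-np.sin(th),np.cos(th)]])
        f=lambda w:(lambda q:np.maximum(abs(q[:,0])-8,abs(q[:,1])-6))((p[:,:2]-w)@R2.T)
        w=least_squares(f,A,loss="soft_l1").x; print("yaw",np.degrees(th),"box fit",w,"off view",(w-A)@d,"perp",(w-A)@per)
g=cv2.cvtColor(c["pixels"],cv2.COLOR_RGB2GRAY)
for r in(190,195,198,210,215,218): print(r,g[r,292:322])
E
```

```text
shaft 14 width 12.0 du px med/std 0.21957996081889064 1.1984766526747315
circle fit [524.66289713  20.26660302] off along view 0.9832304713509548 perp -1.5692925012688372 [-0.6335074   0.77373663] [0.77373663 0.6335074 ]
key 11 width 8.0 du px med/std 0.6663658986881273 0.21849047834127605
yaw 2.9034509065148515 box fit [543.6933545   22.19225498] off view -1.108847782751357 perp 1.6371229309756334
190 [ 90  91  85  91  89  85  87  90  82  87  82  82  98 112 106 106 108 107
 105  92  93 103 123 121 122 119 120 121 122 125]
195 [ 85  87  88  85  87  88  85  85  87  85  84  87 104 113 104 104 107 106
 103  98  97 104 125 124 123 124 124 128 121 125]
198 [ 86  82  88  88  87  92  92  86  86  84  99 124 122 116 108 106 104 107
 104  97  96 101 119 127 125 123 125 123 124 125]
210 [150 151 151 153 152 152 136 101 111 117 122 125 126 115 112  96 101 106
 112 123 120 118 124 125 123 121 119 118 121 122]
215 [152 148 133 167 228 233 219  95 105 105 105 104 102 104 102  98 101  99
 157 236 232 227 190 133 113 121 120 118 119 121]
218 [166 228 228 228 227 228 213  95 104 106 105 104 101 102 103  99  99  97
 136 218 229 225 227 225 226 225 228 229 229 198]
```

View pics/t4.png

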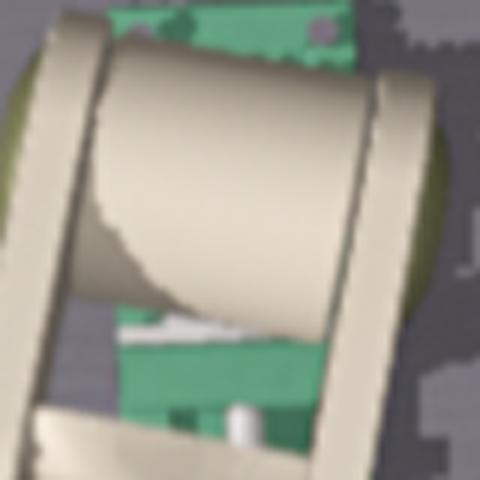

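Run:
```python
from fit import *
c=capture("scene"); t=sensors.sense()["eef_pos"]
for A,row,u in((np.array([526.5,20.5]),216.5,304.3),(t[:2],192.5,308.6)):
    zz=np.linspace(70,220,600); pu,pv=proj(c,np.c_[np.full(600,A[0]),np.full(600,A[1]),zz]); k=np.argmin(abs(pv-row))
    a=proj(c,[A[0]+.774*10,A[1]+.634*10,zz[k]])[0]; print(A,"z",zz[k],"pred",pu[k],"obs",u,"off mm",(u-pu[k])/(a-pu[k])*10)
```

```text
[526.5  20.5] z 84.7746243739566 pred 304.37874913304574 obs 304.3 off mm -0.19459579458480497
[541.73401193  21.85181835] z 170.91819699499166 pred 308.5618640174988 obs 308.6 off mm 0.08978425663233924
```

Relative lateral error in the scene view is under 1 mm. I'll apply a small correction and lower to foot ≈ 130.

Call:
play_rows(
  deltas=[
    [-0.015,-0.012,-0.1,0,0,0,-1],
    [0,0,-0.15,0,0,0,-1],
    [0,0,-0.15,0,0,0,-1],
    [0,0,-0.1,0,0,0,-1],
    [0,0,-0.1,0,0,0,-1],
    [0,0,-0.1,0,0,0,-1],
    [0,0,-0.05,0,0,0,-1],
    [0,0,0,0,0,0,-1],
  ],
)

```text
time_s: 11.72
eef_pos: [541.0, 20.7, 183.6]
ee_rot: [-0.0, -0.025, 1.0, 0.0]
force: [0.1, -0.1, -1.1]
grip_width: 0.129
```

Call:
play_rows(
  deltas=[
    [0,0,-0.1,0,0,0,-1],
    [0,0,-0.1,0,0,0,-1],
    [0,0,-0.1,0,0,0,-1],
    [0,0,-0.1,0,0,0,-1],
    [0,0,-0.1,0,0,0,-1],
    [0,0,0,0,0,0,-1],
  ],
)

```text
time_s: 12.22
eef_pos: [540.8, 20.7, 163.1]
ee_rot: [-0.001, -0.025, 1.0, 0.0]
force: [-0.2, -0.1, -0.6]
grip_width: 0.124
```

Call:
play_rows(
  deltas=[
    [0,0,-0.1,0,0,0,-1],
    [0,0,-0.1,0,0,0,-1],
    [0,0,-0.1,0,0,0,-1],
    [0,0,-0.1,0,0,0,-1],
    [0,0,0,0,0,0,-1],
  ],
)

```text
time_s: 12.63
eef_pos: [540.8, 20.8, 147.1]
ee_rot: [-0.001, -0.025, 1.0, 0.0]
force: [-0.2, 0.8, -2.2]
grip_width: 0.127
```

Call:
play_rows(
  deltas=[
    [0,0,-0.05,0,0,0,-1],
    [0,0,-0.05,0,0,0,-1],
    [0,0,-0.05,0,0,0,-1],
    [0,0,-0.05,0,0,0,-1],
    [0,0,-0.03,0,0,0,-1],
    [0,0,0,0,0,0,-1],
  ],
)

```text
time_s: 13.13
eef_pos: [541.1, 20.8, 138.6]
ee_rot: [-0.0, -0.025, 1.0, 0.0]
force: [0.8, 3.0, -2.2]
grip_width: 0.127
```

Call:
play_rows(
  deltas=[
    [0,0,-0.025,0,0,0,-1],
    [0,0,-0.025,0,0,0,-1],
    [0,0,-0.025,0,0,0,-1],
    [0,0,0,0,0,0,-1],
  ],
)

```text
time_s: 13.47
eef_pos: [541.1, 20.8, 135.8]
ee_rot: [-0.0, -0.025, 1.0, 0.0]
force: [1.0, 5.1, 0.0]
grip_width: 0.124
```

Call:
play_rows(
  deltas=[
    [0,0,-0.025,0,0,0,-1],
    [0,0,-0.025,0,0,0,-1],
    [0,0,0,0,0,0,-1],
  ],
)

```text
time_s: 13.72
eef_pos: [541.1, 20.8, 133.8]
ee_rot: [-0.0, -0.025, 1.0, 0.0]
force: [-1.1, 5.3, 0.3]
grip_width: 0.122
```

Call:
play_rows(
  deltas=[
    [0,0.015,0,0,0,0,-1],
    [0,0,-0.025,0,0,0,-1],
    [0,0,-0.025,0,0,0,-1],
    [0,0,-0.025,0,0,0,-1],
    [0,0,-0.025,0,0,0,-1],
    [0,0,0,0,0,0,-1],
  ],
)

```text
time_s: 14.22
eef_pos: [541.1, 21.1, 129.5]
ee_rot: [-0.0, -0.025, 1.0, -0.0]
force: [-0.3, 0.7, -2.0]
grip_width: 0.126
```

Call:
play_rows(
  deltas=[
    [0,0,0,0,0,0,-0.5],
    [0,0,0,0,0,0,0],
    [0,0,0,0,0,0,1],
    [0,0,0,0,0,0,1],
    [0,0,0,0,0,0,1],
    [0,0,0,0,0,0,1],
  ],
)

```text
time_s: 14.72
eef_pos: [541.2, 21.2, 129.9]
ee_rot: [0.0, -0.025, 1.0, -0.0]
force: [-0.4, 0.8, 0.8]
grip_width: 0.941
```

Call:
play_rows(
  deltas=[
    [0,0,0.3,0,0,0,1],
    [0,0,0.6,0,0,0,1],
    [0,-0.3,0.8,0,0,0.3,1],
    [0,-0.6,0.4,0,0,0.4,1],
    [-0.1,-0.9,0,0,0,0.4,1],
    [-0.1,-0.9,0,0,0,0.4,1],
    [-0.1,-0.9,0,0,0,0.4,1],
    [-0.1,-0.9,0,0,0,0.4,1],
  ],
)

```text
time_s: 15.38
eef_pos: [524.7, -160.4, 214.1]
ee_rot: [0.0, -0.146, 0.989, -0.0]
force: [0.6, 0.8, 0.8]
grip_width: 1.001
```

```bash
python3 - <<'E'
from fit import *
c=capture("scene"); save(c,"s5",(265,180,345,240),5); d=capture("top"); save(d,"t5",(270,220,440,300),4)
a=cv2.imread("pics/s5.png"); b=cv2.imread("pics/t5.png"); o=np.zeros((a.shape[0]+b.shape[0],max(a.shape[1],b.shape[1]),3),np.uint8); o[:a.shape[0],:a.shape[1]]=a; o[a.shape[0]:,:b.shape[1]]=b; cv2.imwrite("pics/st5.png",cv2.resize(o,None,fx=.95,fy=.95))
for n,q in(("scene",c),("top",d)):
    P=cloud(q); np.save(n+"P.npy",P); np.save(n+"I.npy",q["pixels"])
    X,Y,Z=P[...,0],P[...,1],P[...,2]
    m=(abs(X-541)<14)&(abs(Y-21)<12); print(n,np.nanmax(np.where(m,Z,0)))
    m=(np.hypot(X-541,Y-21)<9)&(Z>100); print(len(P[m]),P[m].mean(0) if m.any() else 0)
E
python3 m.py|grep -E "pulley|boss"
```

```text
scene 126.74929649747764
49 [541.51418747  20.12436957 111.0582075 ]
top 128.63610260671908
27 [539.72884299  22.32660804 111.87388756]
pulley rim 699 (array([ 516.7, -232.5]), array([109.3, 110.6]), 18.2) ((518.0997924804688, -232.02691650390625), 57.81895446777344)
boss 289 (array([ 516.8, -232.9]), array([60.6, 49.5]), 11.8) 51.11814509274816
pulley rim 36 (array([ 470.6, -206.7]), array([44.8,  7.2]), 63.4) ((472.1581726074219, -207.50436401367188), 22.393943786621094)
boss 0 (array([0., 0.]), array([0., 0.]), 0.0) nanm.py:26: RuntimeWarning: Mean of empty slice.
  p=sel(n,(420,620,-330,-150),(46,58)); print("boss",len(p),rect(p),p[:,2].mean())
  ret = ret.dtype.type(ret / rcount)
```

View pics/st5.png

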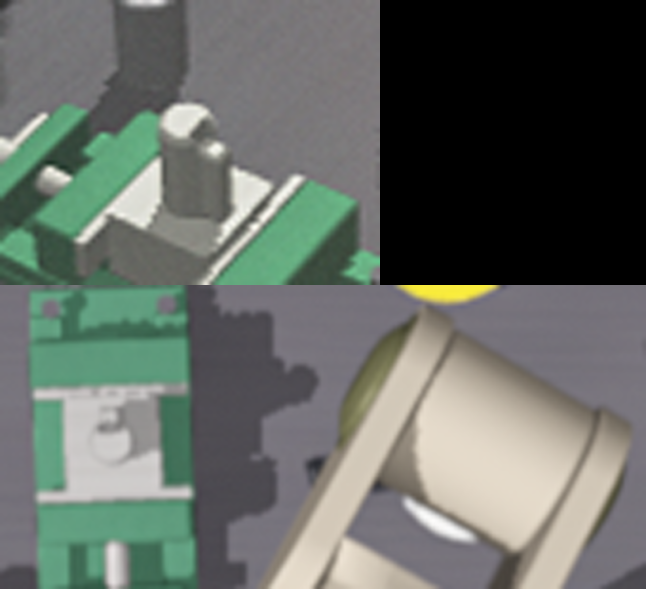

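The key is home: both views put its top at about 111–112, level below the shaft end, next to the shaft at crop (215,150). The gripper is already near the pulley; next I'll grip its flats.

Call:
play_rows(
  deltas=[
    [-0.08,-0.6,0,0,0,-0.05,1],
    [-0.08,-0.6,0,0,0,0,1],
    [-0.08,-0.58,0,0,0,0,1],
    [0,0,-0.5,0,0,0,1],
    [0,0,-0.8,0,0,0,1],
    [0,0,-0.8,0,0,0,1],
    [0,0,-0.8,0,0,0,1],
    [0,0,-0.6,0,0,0,1],
  ],
)

```text
time_s: 16.15
eef_pos: [514.9, -228.9, 71.4]
ee_rot: [-0.001, -0.142, 0.99, 0.001]
force: [0.4, 0.3, -1.0]
grip_width: 1.003
```

Call:
play_rows(
  deltas=[
    [0,0,-0.4,0,0,0,1],
    [0,0,-0.3,0,0,0,1],
    [0,0,-0.2,0,0,0,1],
    [0,0,-0.2,0,0,0,1],
    [0,0,-0.1,0,0,0,1],
    [0,0,0,0,0,0,1],
    [0,0,0,0,0,0,1],
  ],
)

```text
time_s: 16.73
eef_pos: [515.9, -230.1, 26.4]
ee_rot: [0.0, -0.142, 0.99, -0.0]
force: [0.4, -0.7, 0.6]
grip_width: 0.998
```

Call:
play_rows(
  deltas=[
    [0,-0.04,0,0,0,0,0.6],
    [0,0,0,0,0,0,0.2],
    [0,0,0,0,0,0,-0.2],
    [0,0,0,0,0,0,-0.4],
    [0,0,0,0,0,0,-0.4],
    [0,0,0,0,0,0,-0.4],
    [0,0,0,0,0,0,-0.4],
    [0,0,0,0,0,0,-0.4],
  ],
  squeeze=80,
)

```text
time_s: 17.4
eef_pos: [515.9, -231.9, 26.7]
ee_rot: [0.001, -0.142, 0.99, -0.001]
force: [-0.3, -0.4, 5.3]
grip_width: 0.523
```

Call:
play_rows(
  deltas=[
    [0,0,0.1,0,0,0,-0.4],
    [0,0,0.3,0,0,0,-0.4],
    [0,0,0.5,0,0,0,-0.4],
    [0,0,0.8,0,0,0,-0.4],
    [0,0,0.8,0,0,0,-0.4],
    [0,0,0.7,0,0,0,-0.4],
    [0,0,0.4,0,0,0,-0.4],
    [0,0,0.2,0,0,0,-0.4],
  ],
)

```text
time_s: 18.07
eef_pos: [516.0, -231.8, 181.0]
ee_rot: [0.001, -0.142, 0.99, -0.001]
force: [0.7, 0.6, -3.9]
grip_width: 0.518
```

Run:
```python
from h import *
s=sensors.sense(); print(s["eef_pos"],s["ee_rot"],s["force"],s["wrist_torque"],s["grip_width"])
```

```text
[ 515.99882601 -231.79053598  180.96088413] [ 0.00133785 -0.14195547  0.98987129 -0.00129457] [ 0.71599048  0.55977801 -3.94992581] [ 0.01056464 -0.08661871  0.01244444] 0.5176242705140598
```

Call:
play_rows(
  deltas=[
    [0,0.3,0,0,0,-0.2,-0.4],
    [0.03,0.6,0,0,0,-0.3,-0.4],
    [0.03,0.8,0,0,0,-0.3,-0.4],
    [0.03,0.9,0,0,0,-0.3,-0.4],
    [0.03,0.9,0,0,0,-0.3,-0.4],
    [0.03,0.9,0,0,0,-0.3,-0.4],
    [0.03,0.8,0,0,0,-0.3,-0.4],
    [0.03,0.6,0,0,0,-0.2,-0.4],
  ],
)

```text
time_s: 18.73
eef_pos: [523.0, 3.1, 177.3]
ee_rot: [-0.001, -0.027, 1.0, 0.0]
force: [0.5, -0.7, -4.2]
grip_width: 0.525
```

Call:
play_rows(
  deltas=[
    [0.03,0.35,0,0,0,-0.1,-0.4],
    [0.015,0.16,0,0,0,0,-0.4],
    [0,0,0,0,0,0,-0.4],
    [0,0,0,0,0,0,-0.4],
    [0,0,0,0,0,0,-0.4],
  ],
)

```text
time_s: 19.15
eef_pos: [525.7, 19.8, 177.7]
ee_rot: [-0.0, -0.022, 1.0, -0.0]
force: [-0.3, -0.4, -4.3]
grip_width: 0.52
```

Run:
```python
from fit import *
s=sensors.sense(); t=s["eef_pos"]; print(t,s["ee_rot"],s["force"],s["grip_width"])
c=capture("scene"); save(c,"s6",(240,130,380,235),5); P=cloud(c); X,Y,Z=P[...,0],P[...,1],P[...,2]
d=capture("top"); 
g=cv2.cvtColor(c["pixels"],cv2.COLOR_RGB2GRAY)
for n,q in(("scene",c),("top",d)):
    P=cloud(q); X,Y,Z=P[...,0],P[...,1],P[...,2]
    m=(np.hypot(X-t[0],Y-t[1])<70)&(Z>150)&(Z<182)&(q["pixels"].min(-1)>150)
    p=P[m]; print(n,len(p))
    if len(p)>20:
        v,u=np.where(m)
        print(rect if 0 else cv2.minEnclosingCircle(p[:,:2].astype(np.float32)), p[:,2].min(), np.percentile(p[:,2],[5,50,95]))
        for r in np.unique(v): w=u[v==r]; print((r,w.min(),w.max()),end=" ")
        print()
```

```text
[525.65691104  19.83262586 177.66288337] [-3.01602736e-04 -2.15143628e-02  9.99768489e-01 -9.48862434e-05] [-0.31110673 -0.43199918 -4.32680699] 0.5199080439019956
scene 712
((528.8388671875, 19.24505043029785), 57.23402404785156) 151.03165830064984 [154.33777365 168.36348719 173.07028681]
(np.int64(178), np.int64(315), np.int64(316)) (np.int64(179), np.int64(315), np.int64(317)) (np.int64(180), np.int64(316), np.int64(319)) (np.int64(181), np.int64(316), np.int64(319)) (np.int64(182), np.int64(316), np.int64(322)) (np.int64(183), np.int64(316), np.int64(323)) (np.int64(184), np.int64(283), np.int64(323)) (np.int64(185), np.int64(282), np.int64(324)) (np.int64(186), np.int64(282), np.int64(325)) (np.int64(187), np.int64(281), np.int64(325)) (np.int64(188), np.int64(281), np.int64(325)) (np.int64(189), np.int64(280), np.int64(325)) (np.int64(190), np.int64(280), np.int64(326)) (np.int64(191), np.int64(280), np.int64(326)) (np.int64(192), np.int64(280), np.int64(326)) (np.int64(193), np.int64(280), np.int64(326)) (np.int64(194), np.int64(280), np.int64(325)) (np.int64(195), np.int64(28
[... 459 characters left out ...]
84), np.int64(321)) (np.int64(206), np.int64(285), np.int64(319)) (np.int64(207), np.int64(286), np.int64(318)) (np.int64(208), np.int64(287), np.int64(316)) (np.int64(209), np.int64(289), np.int64(315)) (np.int64(210), np.int64(291), np.int64(312)) (np.int64(211), np.int64(295), np.int64(309)) 
top 26
((525.2151489257812, 19.329328536987305), 54.94597625732422) 166.67110741902775 [166.87513929 170.41572463 174.71921268]
(np.int64(238), np.int64(301), np.int64(301)) (np.int64(273), np.int64(317), np.int64(317)) (np.int64(281), np.int64(288), np.int64(291)) (np.int64(282), np.int64(290), np.int64(297)) (np.int64(283), np.int64(293), np.int64(302)) (np.int64(284), np.int64(299), np.int64(300))
```

View pics/s6.png

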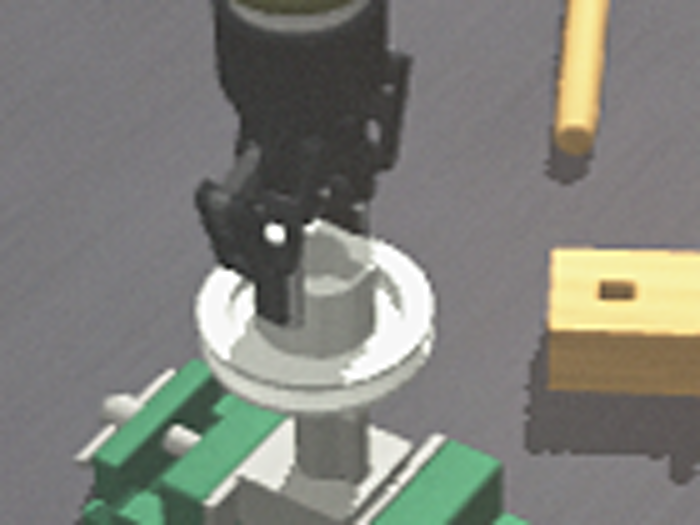

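Run:
```python
from fit import *
s=sensors.sense(); t=s["eef_pos"]
c=capture("scene"); g=cv2.cvtColor(c["pixels"],cv2.COLOR_RGB2GRAY)
for r in(192,194,196): print(r,g[r,277:284],g[r,322:331])
print([int(x) for x in g[206:220,300]],[int(x) for x in g[206:220,304]])
a=np.linspace(0,2*np.pi,721)
for A,z0 in((t[:2],151.7),):
    u=[];v=[]
    for z in(z0,z0+20):
        x,y=proj(c,np.c_[A[0]+55*np.cos(a),A[1]+55*np.sin(a),np.full(721,z)]); print("z",z,"u",x.min(),x.max(),(x.min()+x.max())/2,"v",y.max(),"at row",y[x.argmin()],y[x.argmax()])
P=cloud(c);X,Y,Z=P[...,0],P[...,1],P[...,2]
r=np.hypot(X-t[0],Y-t[1]); m=(r>36)&(r<53)&(Z>160)&(Z<185); print("rim top z",np.median(Z[m]),m.sum())
```

```text
192 [123 118 208 253 248 247 247] [247 247 248 252 210 120 125 125 127]
194 [120 120 157 243 249 247 247] [247 247 249 253 151 123 130 128 127]
196 [125 121 117 212 252 248 247] [247 248 250 222 225 116 123 126 126]
[191, 129, 175, 197, 199, 199, 139, 115, 108, 106, 109, 107, 106, 105] [189, 128, 177, 198, 199, 203, 137, 114, 108, 102, 105, 106, 105, 104]
z 151.7 u 279.8977242953415 325.9991244886722 302.9484243920068 v 212.3079949468292 at row 197.3934679450482 196.14990574110084
z 171.7 u 279.3358243033555 325.92337633650084 302.62960031992816 v 206.00761706535127 at row 191.10987367969244 189.85699698862456
rim top z 169.95719691502825 374
```

The picture shows the pulley held level over the shaft, with the rim centred at about x=317 in the crop. Contact evidence from the key puts the shaft axis at about (525.8, 21.1), so I'll shift +0.4/+1.2 mm and lower.

Call:
play_rows(
  deltas=[
    [0.01,0.03,-0.1,0,0,0,-0.4],
    [0,0,-0.15,0,0,0,-0.4],
    [0,0,-0.15,0,0,0,-0.4],
    [0,0,-0.1,0,0,0,-0.4],
    [0,0,-0.05,0,0,0,-0.4],
    [0,0,0,0,0,0,-0.4],
  ],
)

```text
time_s: 19.8
eef_pos: [525.9, 22.1, 155.2]
ee_rot: [-0.001, -0.022, 1.0, 0.0]
force: [0.2, 0.1, -4.5]
grip_width: 0.522
```

Call:
play_rows(
  deltas=[
    [0,0,-0.05,0,0,0,-0.4],
    [0,0,-0.05,0,0,0,-0.4],
    [0,0,-0.05,0,0,0,-0.4],
    [0,0,-0.05,0,0,0,-0.4],
    [0,0,0,0,0,0,-0.4],
  ],
)

```text
time_s: 20.22
eef_pos: [526.0, 22.1, 147.5]
ee_rot: [-0.0, -0.022, 1.0, 0.0]
force: [-0.1, -0.1, -4.5]
grip_width: 0.52
```

Call:
play_rows(
  deltas=[
    [0,0,-0.025,0,0,0,-0.4],
    [0,0,-0.025,0,0,0,-0.4],
    [0,0,0,0,0,0,-0.4],
  ],
)

```text
time_s: 20.47
eef_pos: [526.1, 22.0, 145.8]
ee_rot: [-0.0, -0.022, 1.0, 0.0]
force: [-0.3, 0.8, -4.8]
grip_width: 0.522
```

Call:
play_rows(
  deltas=[
    [0,-0.02,0,0,0,0,-0.4],
    [0,0,-0.025,0,0,0,-0.4],
    [0,0,-0.025,0,0,0,-0.4],
    [0,0,-0.025,0,0,0,-0.4],
    [0,0,0,0,0,0,-0.4],
  ],
)

```text
time_s: 20.88
eef_pos: [526.1, 21.2, 142.6]
ee_rot: [-0.0, -0.022, 1.0, 0.0]
force: [-0.4, 0.5, -4.1]
grip_width: 0.524
```

Call:
play_rows(
  deltas=[
    [0,0,-0.025,0,0,0,-0.4],
    [0,0,-0.025,0,0,0,-0.4],
    [0,0,0,0,0,0,-0.4],
  ],
)

```text
time_s: 21.13
eef_pos: [526.1, 21.3, 140.7]
ee_rot: [-0.0, -0.022, 1.0, 0.0]
force: [0.8, 0.0, -5.0]
grip_width: 0.52
```

Call:
play_rows(
  deltas=[
    [0,0,-0.025,0,0,0,-0.4],
    [0,0,-0.025,0,0,0,-0.4],
    [0,0,-0.025,0,0,0,-0.4],
    [0,0,0,0,0,0,-0.4],
  ],
)

```text
time_s: 21.47
eef_pos: [526.0, 21.3, 137.7]
ee_rot: [-0.0, -0.022, 1.0, 0.0]
force: [-0.5, -0.0, -4.0]
grip_width: 0.518
```

Call:
play_rows(
  deltas=[
    [0,0,-0.025,0,0,0,-0.4],
    [0,0,-0.025,0,0,0,-0.4],
    [0,0,-0.025,0,0,0,-0.4],
    [0,0,-0.025,0,0,0,-0.4],
    [0,0,0,0,0,0,-0.4],
  ],
)

```text
time_s: 21.88
eef_pos: [526.1, 21.2, 133.7]
ee_rot: [-0.0, -0.022, 1.0, 0.0]
force: [0.1, -0.7, -4.9]
grip_width: 0.52
```

Call:
play_rows(
  deltas=[
    [0,0,-0.05,0,0,0,-0.4],
    [0,0,-0.05,0,0,0,-0.4],
    [0,0,-0.05,0,0,0,-0.4],
    [0,0,-0.05,0,0,0,-0.4],
    [0,0,-0.05,0,0,0,-0.4],
    [0,0,-0.05,0,0,0,-0.4],
    [0,0,0,0,0,0,-0.4],
  ],
)

```text
time_s: 22.47
eef_pos: [526.0, 21.3, 121.4]
ee_rot: [-0.0, -0.022, 1.0, 0.0]
force: [0.9, -0.1, -3.6]
grip_width: 0.524
```

Call:
play_rows(
  deltas=[
    [0,0,-0.05,0,0,0,-0.4],
    [0,0,-0.05,0,0,0,-0.4],
    [0,0,-0.05,0,0,0,-0.4],
    [0,0,-0.05,0,0,0,-0.4],
    [0,0,-0.05,0,0,0,-0.4],
    [0,0,-0.05,0,0,0,-0.4],
    [0,0,-0.05,0,0,0,-0.4],
    [0,0,0,0,0,0,-0.4],
  ],
)

```text
time_s: 23.13
eef_pos: [526.0, 21.3, 107.4]
ee_rot: [-0.0, -0.022, 1.0, 0.0]
force: [-1.4, -0.8, -4.4]
grip_width: 0.52
```

Underside is at about 81. Continuing.

Call:
play_rows(
  deltas=[
    [0,0,-0.05,0,0,0,-0.4],
    [0,0,-0.05,0,0,0,-0.4],
    [0,0,-0.05,0,0,0,-0.4],
    [0,0,-0.05,0,0,0,-0.4],
    [0,0,0,0,0,0,-0.4],
  ],
)

```text
time_s: 23.55
eef_pos: [525.9, 21.3, 99.4]
ee_rot: [-0.0, -0.022, 1.0, 0.0]
force: [0.1, -0.4, -4.3]
grip_width: 0.523
```

Call:
play_rows(
  deltas=[
    [0,0,-0.025,0,0,0,-0.4],
    [0,0,-0.025,0,0,0,-0.4],
    [0,0,0,0,0,0,-0.4],
  ],
)

```text
time_s: 23.8
eef_pos: [526.1, 21.2, 97.8]
ee_rot: [-0.0, -0.022, 1.0, 0.0]
force: [0.5, 0.8, -3.4]
grip_width: 0.522
```

Call:
play_rows(
  deltas=[
    [0,0,-0.025,0,0,0,-0.4],
    [0,0,0,0,0,0,-0.4],
    [0,0,0,0,0,0,-0.4],
  ],
)

```text
time_s: 24.05
eef_pos: [526.2, 21.2, 96.9]
ee_rot: [0.0, -0.022, 1.0, 0.0]
force: [0.2, 0.0, -5.2]
grip_width: 0.52
```

Call:
play_rows(
  deltas=[
    [0,0,-0.025,0,0,0,-0.4],
    [0,0,0,0,0,0,-0.4],
    [0,0,0,0,0,0,-0.4],
  ],
)

```text
time_s: 24.3
eef_pos: [526.1, 21.2, 95.9]
ee_rot: [-0.0, -0.022, 1.0, 0.0]
force: [-0.3, 0.1, -4.5]
grip_width: 0.521
```

Call:
play_rows(
  deltas=[
    [0,0,-0.025,0,0,0,-0.4],
    [0,0,0,0,0,0,-0.4],
    [0,0,0,0,0,0,-0.4],
  ],
)

```text
time_s: 24.55
eef_pos: [526.1, 21.2, 94.8]
ee_rot: [-0.0, -0.022, 1.0, 0.0]
force: [0.1, -0.4, -3.5]
grip_width: 0.521
```

Call:
play_rows(
  deltas=[
    [0,0,-0.015,0,0,0,-0.4],
    [0,0,0,0,0,0,-0.4],
    [0,0,0,0,0,0,-0.4],
  ],
)

```text
time_s: 24.8
eef_pos: [526.2, 21.2, 94.7]
ee_rot: [0.0, -0.022, 1.0, -0.0]
force: [-3.9, 1.4, 2.2]
grip_width: 0.521
```

Call:
play_rows(
  deltas=[
    [0,0,-0.01,0,0,0,-0.4],
    [0,0,0,0,0,0,-0.4],
    [0,0,0,0,0,0,-0.4],
  ],
)

```text
time_s: 25.05
eef_pos: [526.2, 21.3, 94.7]
ee_rot: [0.0, -0.022, 1.0, -0.0]
force: [-5.5, -0.3, 6.6]
grip_width: 0.52
```

The pulley is firmly seated (TCP stopped, force rising). Releasing and withdrawing.

Call:
play_rows(
  deltas=[
    [0,0,0,0,0,0,0.2],
    [0,0,0,0,0,0,0.6],
    [0,0,0,0,0,0,1],
    [0,0,0,0,0,0,1],
    [0,0,0,0,0,0,1],
    [0,0,0,0,0,0,1],
  ],
)

```text
time_s: 25.55
eef_pos: [526.2, 21.2, 93.9]
ee_rot: [0.0, -0.022, 1.0, -0.0]
force: [0.8, 0.5, 0.6]
grip_width: 0.999
```

Call:
play_rows(
  deltas=[
    [0,0,0.2,0,0,0,1],
    [0,0,0.5,0,0,0,1],
    [0,0,0.8,0,0,0,1],
    [0,0,0.8,0,0,0,1],
    [0,0,0.8,0,0,0,1],
    [-0.5,0.5,0.4,0,0,0,1],
    [-0.6,0.6,0,0,0,0,1],
    [-0.6,0.6,0,0,0,0,1],
  ],
)

```text
time_s: 26.22
eef_pos: [457.6, 89.7, 235.3]
ee_rot: [0.001, -0.021, 1.0, -0.0]
force: [0.7, -0.9, -0.3]
grip_width: 0.996
```

Call:
play_rows(
  deltas=[
    [-0.6,0.6,0,0,0,0,1],
    [-0.6,0.6,0,0,0,0,1],
    [-0.5,0.6,0,0,0,0,1],
    [0,0.8,0,0,0,0,1],
    [0,0.8,0,0,0,0,1],
    [0,0.6,0,0,0,0,1],
    [0,0,0,0,0,0,1],
    [0,0,0,0,0,0,1],
  ],
)

```text
time_s: 26.88
eef_pos: [389.9, 249.9, 234.2]
ee_rot: [0.0, -0.023, 1.0, -0.0]
force: [-0.1, -0.8, -0.7]
grip_width: 1.002
```

Run:
```python
from h import *
c=capture("scene"); d=capture("top"); save(c,"s7",(220,110,450,310),3); save(d,"t7",(180,190,340,350),3)
for n,q in(("scene",c),("top",d)):
    P=cloud(q); X,Y,Z=P[...,0],P[...,1],P[...,2]; r=np.hypot(X-526,Y-21); p=P[(r>36)&(r<52)&(Z>80)&(Z<96)]
    A=np.c_[p[:,:2]-[526,21],np.ones(len(p))]; w=np.linalg.lstsq(A,p[:,2],rcond=None)[0]
    print(n,"rim top z",np.median(p[:,2]),"tilt deg",np.degrees(w[:2]))
    m=(r<30)&(Z>112)&(Z<128); print("boss/shaft top",np.percentile(Z[m],[10,50,90]))
    m=(np.hypot(X-398,Y-150)<30)&(Z>30); print("cap",np.percentile(Z[m],95) if m.any() else None)
print(sensors.sense()["eef_pos"])
a=cv2.imread("pics/s7.png");b=cv2.imread("pics/t7.png"); b=cv2.resize(b,None,fx=.8,fy=.8); a=a[:,:]; a=cv2.resize(a,None,fx=.6,fy=.6)
H=max(a.shape[0],b.shape[0]); f=lambda i:cv2.copyMakeBorder(i,0,H-i.shape[0],0,0,cv2.BORDER_CONSTANT)
cv2.imwrite("pics/st7.png",np.hstack([f(a),f(b)]))
```

```text
scene rim top z 87.01362022142354 tilt deg [-0.042975   -0.16608696]
boss/shaft top [115.53781163 119.87967123 124.34376262]
cap 498.65707244320566
top rim top z 86.81868353212587 tilt deg [0.30639111 0.17570109]
boss/shaft top [114.92494929 120.13923516 123.94166735]
cap 492.29791609851384
[390.15464051 248.70351353 234.14233577]
```

View pics/st7.png

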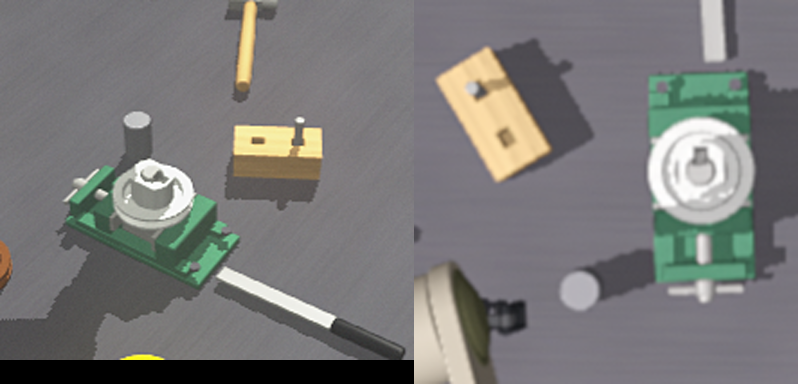

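The final view shows the pulley level on the shoulder with the key in its keyway (right crop, (700,165)), the cap upright on the bench at (580,290), and the dowel still in the stand. Handing in.

```bash
python3 -c "
from rig import order; print(order.finish_job())"
```

```text
the job is handed in; nothing more can be done
None
```

The job is done and handed in at about 27 s of the 67 s allowed:
- **Cap:** it came off the shaft and stands on the bench at about (400, 150), open end down.
- **Key:** it dropped home in the keyseat. Both cameras put its top at about 111–112 mm, against the 112 mm expected.
- **Pulley:** the aluminium one was lowered over shaft and key with the keyway aligned. It met no resistance until it touched the shoulder, and I released it only after that.

**Last checks:** the pulley's rim top read about 87 mm in both views, where 88 mm is expected and the depth readings run about 1 mm low. It was level within about 0.3°, the boss and shaft tops read about 120 and 124 mm, and the robot touched nothing. In the final picture the cap is standing, and the dowel and the visible parts of the hammer and file look undisturbed. The try square was outside that picture, but the arm never went near it.

**Failed or disagreed:**
- The final depth check of the cap's height picked up the arm above it and was no use. The cap's standing rests on the picture and an earlier reading of about 65–68 mm.
- The two cameras differed by 2–5 mm on the shaft's position. I settled it with the key's contact forces.
- The key touched a side of the seat lightly, at about 5 N, and I corrected that before letting it go.
- Setting the cap down pressed it on the bench with about 34 N, near the 40 N limit.

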